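Transfer a row of sample vials to the counting rack in reverse order

ROBOT

A 6-joint arm with a two-finger parallel gripper is mounted at the origin on a cart in front of the work surface, level with it; the furniture and walls round the work are solid. World frame = base frame: x ahead of the robot, y to its left, z up, the work surface at z = 0. Lengths are in m, angles in degrees, forces in N, time in s.
With the tool pointing down it reaches from about 0.4 to 0.925 m from the base axis. Payload 12.5 kg.
Tool frame: the origin (TCP) lies on the front face of the gripper's body, between the roots of the fingers; the fingertips stand 78 mm ahead of it and the grasp point (between the pads) lies 59 mm ahead of it; z points along the fingers, y is the line along which they close (so a half turn about z gives the same grasp; the last joint's range is limited). The gripper opens to 95 mm and grips with 3 to 60 N. Pads are 20 mm wide; open, the fingers measure 119 mm over their backs; the gripper's body (75 mm by 180 mm) begins 59 mm behind the grasp point.
Start: joints at [-82.655, 28.126, 89.318, -0, 62.55, -6.05], TCP at [0.145, -0.608, 0.292] pointing down, gripper open.
Joint ranges: [-177.58, 177.58], [-47.91, 125.51], [2.72, 160], [-65.01, 245.01], [3.68, 167.84], [-153.87, 153.87]. Speed limits (degrees/s): [127.2, 127.2, 159.86, 180, 180, 180].

INTERFACE

Orientations are given as a 3x3 rotation matrix whose columns are the frame's x, y, z axes.
In Python, from rig import readout, viewer, ticket gives the robot as it stands. The module is installed in compiled form; this text tells all that it offers.
- The arm moves only by the tool jog_arm, never from a script. Its argument "steps" is a list of rows, each a list of 5 numbers: the opening, from 0 (shut) to 1 (fully open), then the shift along the tool's x, y, z as a fraction of full scale, then the turn about the tool's z as a fraction of full scale. A call has exactly 10 rows; each row is the pose to reach, as a shift and turn from the pose commanded when the call began, along the tool's axes at that moment; what a row does not reach only later rows make up. Full scale, the value 1, is 20 cm for a shift and 2 rad for a turn. A row lasts 1/10 s, in which the tool goes at most 50 mm and 8.59 degrees, less where a joint would pass 70% of its speed; a pose out of reach is approached as far as the arm can. A call with a number of a shift or a turn outside -1 to 1 is refused whole. A call with a gripper value outside its range is refused whole. The fingers move at their own pace and stop on an object; the grip force is fixed at half the most. Time passes only in rows, so rows that repeat a pose let the fingers close, or fill a call up. It gives the time, the measured TCP pose, the force, the opening and the grip force at its end, in the units of the state.
- readout.get_obs(): the state, without advancing time (a new reading comes with each control period).
- viewer.snapshot(name): name is "side" or "top" or "wrist"; returns a dict with "image" (400x640x3 uint8, red, green, blue), "K" (3x3 intrinsics, pixels), "rvec" (rotation vector, rad) and "tvec" (3), from world to camera coordinates, as OpenCV has them. Camera axes: x right, y down, z forward; pixel columns grow to the right and rows downward; lengths in m; the calibration is good to about 2 mm. A picture is of the moment at which its call begins. There is no depth.
- ticket.hand_in(): hands the job in; it is judged then, once.
The state is a dict: "t": time; "q": joint angles; "qd": joint speeds; "joint_torque": joint torques, N m; "position": TCP position; "tool_rot": TCP orientation; "wrist_force": force on the tool from outside, world axes, zero at the start; "wrist_torque": the same for the moment, N m; "finger_gap": opening from 0.0 (shut) to 1.0 (fully open); "grip_force": force on a finger pad.
Only numpy, scipy, OpenCV 4.12 (cv2) and the standard library are available. Lean on these libraries where they do the work, as an engineer would, in place of code of your own. Each camera call takes 0.05 s, during which the arm holds its last target. There are 200 camera calls.

TASK

Move the four capped sample vials from the coloured sleeves of the grey tray into the light purple rack, one to a pocket, in the reverse order: the vial nearest the black stud of the tray goes into the pocket farthest from the black stud of the rack, and so on along the row, so that the vial farthest from the tray's stud ends up nearest the rack's stud. Keep every vial upright all the way, and leave all four standing on the floor of their pockets.

Things in the scene. Friction and masses are not known exactly. Their poses are not given: they have to be found in the camera images.
- tray: Grey metal tray, 54 mm wide (its x), 234 mm long (its y), 12 mm high, fixed on the bench at any yaw. Origin: on the bench under the middle of its row of four places, which lie at y = -75, -25, +25, +75 mm, x = 0. A raised end block with a black round stud (22 mm across, its top 18 mm above the bench, at y = +117 mm) marks its +y end.
- rack: Light purple plastic rack, 54 mm wide (its x), 234 mm long (its y), 20 mm high, fixed on the bench at any yaw. Origin: on the bench under the middle of its four empty pockets, centred at y = -75, -25, +25, +75 mm, x = 0, each about 44 mm square inside; pocket floor 4 mm above the bench, walls 5 mm thick. An end block with a black round stud (22 mm across, at y = +117 mm) marks its +y end.
- vial_red: Loose upright round sample vial with a ribbed red cap and a clear body with white filling: 28 mm in diameter, 61 mm tall, about 40 g. Origin: centre of its underside; z points up to the cap. At the start it stands in the red sleeve, its underside 8 mm above the bench.
- vial_yellow: Loose upright round sample vial with a ribbed yellow cap and a clear body with white filling: 28 mm in diameter, 61 mm tall, about 40 g. Origin: centre of its underside; z points up to the cap. At the start it stands in the yellow sleeve, its underside 8 mm above the bench.
- vial_green: Loose upright round sample vial with a ribbed green cap and a clear body with white filling: 28 mm in diameter, 61 mm tall, about 40 g. Origin: centre of its underside; z points up to the cap. At the start it stands in the green sleeve, its underside 8 mm above the bench.
- vial_blue: Loose upright round sample vial with a ribbed blue cap and a clear body with white filling: 28 mm in diameter, 61 mm tall, about 40 g. Origin: centre of its underside; z points up to the cap. At the start it stands in the blue sleeve, its underside 8 mm above the bench.
- sleeve_red: Red square cup, fixed in one of the tray's four places: 42 mm square outside, 32 mm inside, 20 mm high with a 4 mm floor, its sides parallel to the tray's. Origin: centre of its underside, 4 mm above the bench. It stays in the tray and shows where the red vial stood.
- sleeve_yellow: Yellow square cup, fixed in one of the tray's four places: 42 mm square outside, 32 mm inside, 20 mm high with a 4 mm floor, its sides parallel to the tray's. Origin: centre of its underside, 4 mm above the bench. It stays in the tray and shows where the yellow vial stood.
- sleeve_green: Green square cup, fixed in one of the tray's four places: 42 mm square outside, 32 mm inside, 20 mm high with a 4 mm floor, its sides parallel to the tray's. Origin: centre of its underside, 4 mm above the bench. It stays in the tray and shows where the green vial stood.
- sleeve_blue: Blue square cup, fixed in one of the tray's four places: 42 mm square outside, 32 mm inside, 20 mm high with a 4 mm floor, its sides parallel to the tray's. Origin: centre of its underside, 4 mm above the bench. It stays in the tray and shows where the blue vial stood.
Things that resemble listed ones, but are neither listed nor needed, are in the scene too. Leave any pink look-alike of the sleeve_blue alone.

How it is judged (in metres and radians):
At the end, for the whole second after the job is handed in: Each vial stands in the rack's pocket that mirrors its sleeve's place in the tray (sleeve at y in the tray's frame: vial at -y in the rack's frame, within 12 mm along and across), its underside within 5 mm of the pocket floor, within 0.12 rad of upright, at rest (under 0.02 m/s) and released (x of vial_red in the frame of rack between -0.012 and 0.012 m and z of vial_red in the frame of rack between -0.001 and 0.009 m and angle between each of vial_red, vial_yellow, vial_green, vial_blue's own z axis and vertical below 0.12 rad and linear speed of each of vial_red, vial_yellow, vial_green, vial_blue below 0.02 m/s and contact force between each of vial_red, vial_yellow, vial_green, vial_blue and the fingers below 0.05 N and ((y of sleeve_red in the frame of tray between 0.063 and 0.087 m and y of vial_red in the frame of rack between -0.087 and -0.063 m) or (y of sleeve_red in the frame of tray between 0.013 and 0.037 m and y of vial_red in the frame of rack between -0.037 and -0.013 m) or (y of sleeve_red in the frame of tray between -0.037 and -0.013 m and y of vial_red in the frame of rack between 0.013 and 0.037 m) or (y of sleeve_red in the frame of tray between -0.087 and -0.063 m and y of vial_red in the frame of rack between 0.063 and 0.087 m)) and x of vial_yellow in the frame of rack between -0.012 and 0.012 m and z of vial_yellow in the frame of rack between -0.001 and 0.009 m and ((y of sleeve_yellow in the frame of tray between 0.063 and 0.087 m and y of vial_yellow in the frame of rack between -0.087 and -0.063 m) or (y of sleeve_yellow in the frame of tray between 0.013 and 0.037 m and y of vial_yellow in the frame of rack between -0.037 and -0.013 m) or (y of sleeve_yellow in the frame of tray between -0.037 and -0.013 m and y of vial_yellow in the frame of rack between 0.013 and 0.037 m) or (y of sleeve_yellow in the frame of tray between -0.087 and -0.063 m and y of vial_yellow in the frame of rack between 0.063 and 0.087 m)) and x of vial_green in the frame of rack between -0.012 and 0.012 m and z of vial_green in the frame of rack between -0.001 and 0.009 m and ((y of sleeve_green in the frame of tray between 0.063 and 0.087 m and y of vial_green in the frame of rack between -0.087 and -0.063 m) or (y of sleeve_green in the frame of tray between 0.013 and 0.037 m and y of vial_green in the frame of rack between -0.037 and -0.013 m) or (y of sleeve_green in the frame of tray between -0.037 and -0.013 m and y of vial_green in the frame of rack between 0.013 and 0.037 m) or (y of sleeve_green in the frame of tray between -0.087 and -0.063 m and y of vial_green in the frame of rack between 0.063 and 0.087 m)) and x of vial_blue in the frame of rack between -0.012 and 0.012 m and z of vial_blue in the frame of rack between -0.001 and 0.009 m and ((y of sleeve_blue in the frame of tray between 0.063 and 0.087 m and y of vial_blue in the frame of rack between -0.087 and -0.063 m) or (y of sleeve_blue in the frame of tray between 0.013 and 0.037 m and y of vial_blue in the frame of rack between -0.037 and -0.013 m) or (y of sleeve_blue in the frame of tray between -0.037 and -0.013 m and y of vial_blue in the frame of rack between 0.013 and 0.037 m) or (y of sleeve_blue in the frame of tray between -0.087 and -0.063 m and y of vial_blue in the frame of rack between 0.063 and 0.087 m))); the robot touches nothing.
It fails at once if the red vial is tipped over (more than 0.7 rad from upright) (angle between vial_red's own z axis and vertical above 0.7 rad).
It fails at once if the yellow vial is tipped over (more than 0.7 rad from upright) (angle between vial_yellow's own z axis and vertical above 0.7 rad).
It fails at once if the green vial is tipped over (more than 0.7 rad from upright) (angle between vial_green's own z axis and vertical above 0.7 rad).
It fails at once if the blue vial is tipped over (more than 0.7 rad from upright) (angle between vial_blue's own z axis and vertical above 0.7 rad).
It also fails if it takes over 90 s, if anything falls off the work surface, if the arm or the gripper's body presses on something with over 40 N, if the wrist force passes 120 N, or if a joint passes its speed limit or range.

## Working session

There is one attempt and no reset: what is moved stays moved. The work goes in short steps, Python scripts to look and compute and a tool call to move; the robot and the scene stay as the last step left them, time stands still between calls to the robot, and variables do not carry over. Pictures are saved under pics/ and viewed, at most 14 in all, crops included, and the job is handed in when it is done.

Besides the shell and the picture viewer there is one more tool, called after "Call:" by a JSON object that holds its "api" and its "payload". jog_arm: Moves the arm, as the interface text tells. Shift numbers are shares of 20 cm and turn numbers shares of 2 rad, none past 1 either way. Its arguments: {"type":"object","properties":{"steps":{"type":"array","items":{"type":"array","items":{"type":"number"}}}},"required":["steps"]}

```bash
mkdir -p pics; cat > h.py <<'E'
import numpy as np, cv2
from rig import readout, viewer, ticket
def snap(n, f):
    s=viewer.snapshot(n); cv2.imwrite(f'pics/{f}.png', s['image'][:,:,::-1]); 
    np.savez(f'pics/{f}.npz', K=s['K'],r=s['rvec'],t=s['tvec']); return s
def ray(f,uv):
    d=np.load(f'pics/{f}.npz'); R=cv2.Rodrigues(d['r'])[0]; c=-R.T@d['t'].ravel()
    v=R.T@np.linalg.inv(d['K'])@np.r_[uv,1]; return c,v
def onz(f,uv,z):
    c,v=ray(f,uv); return c+v*(z-c[2])/v[2]
def tri(*fu):
    A=np.zeros((3,3));b=np.zeros(3); L=[]
    for f,uv in fu:
        c,v=ray(f,uv); v=v/np.linalg.norm(v); P=np.eye(3)-np.outer(v,v); A+=P;b+=P@c; L.append((P,c))
    x=np.linalg.solve(A,b); return x, [float(np.linalg.norm(P@(x-c))) for P,c in L]
E
python3 - <<'E'
from h import *
for n in('top','side','wrist'): snap(n,n+'0')
o=readout.get_obs(); print(o['t'],o['position'],o['tool_rot'],o['finger_gap'])
E
```

```text
0.15 [ 0.14478161 -0.60788614  0.29179559] [[ 9.72793188e-01  2.31675201e-01 -1.17550326e-04]
 [ 2.31675218e-01 -9.72792848e-01  8.17153674e-04]
 [ 7.49621254e-05 -8.22155026e-04 -9.99999659e-01]] 0.9988647297328395
```

View pics/top0.png

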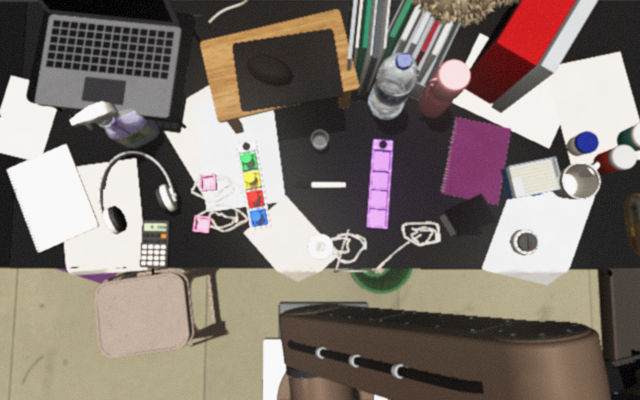

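View pics/side0.png

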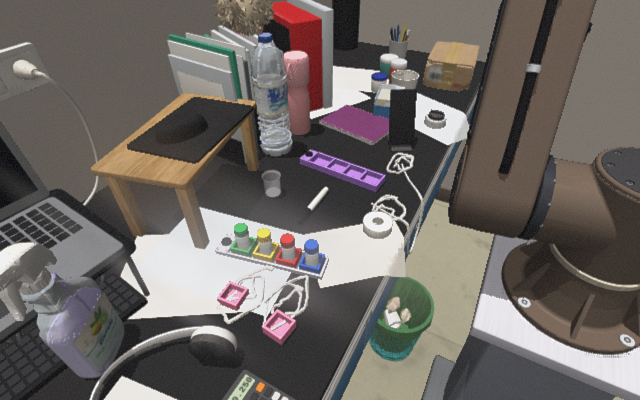

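The top view shows the tray at about (250,185) with its stud up at (246,146), and from the stud green, yellow, red, blue. The rack is at about (380,185) with its stud at (382,145). The pink decoys are at (207,182) and (202,223). Obstacles are the wooden riser and the bottle. The side view agrees. I'll enlarge both.

```bash
python3 - <<'E'
import cv2
a=cv2.imread('pics/top0.png')[125:245,225:405]; cv2.imwrite('pics/topc.png',cv2.resize(a,None,fx=4.4,fy=4.4,interpolation=cv2.INTER_CUBIC))
a=cv2.imread('pics/side0.png')[140:290,205:395]; cv2.imwrite('pics/sidec.png',cv2.resize(a,None,fx=4,fy=4,interpolation=cv2.INTER_CUBIC))
E
```

```text
(no output)
```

View pics/topc.png

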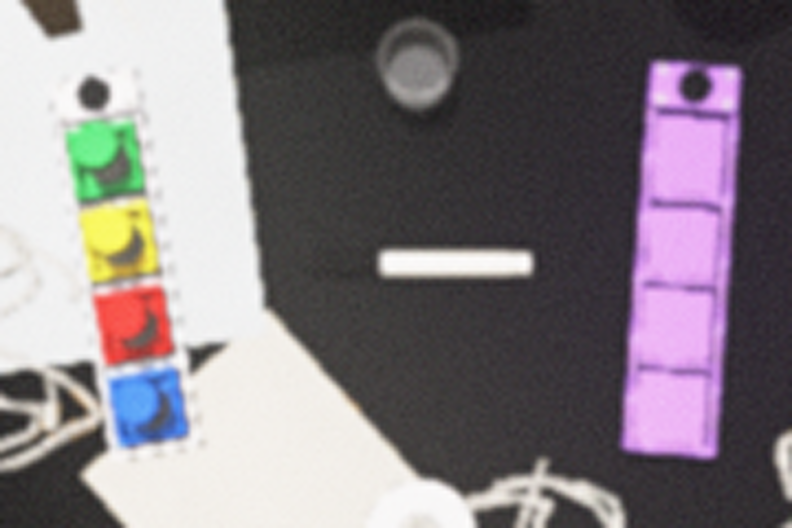

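View pics/sidec.png

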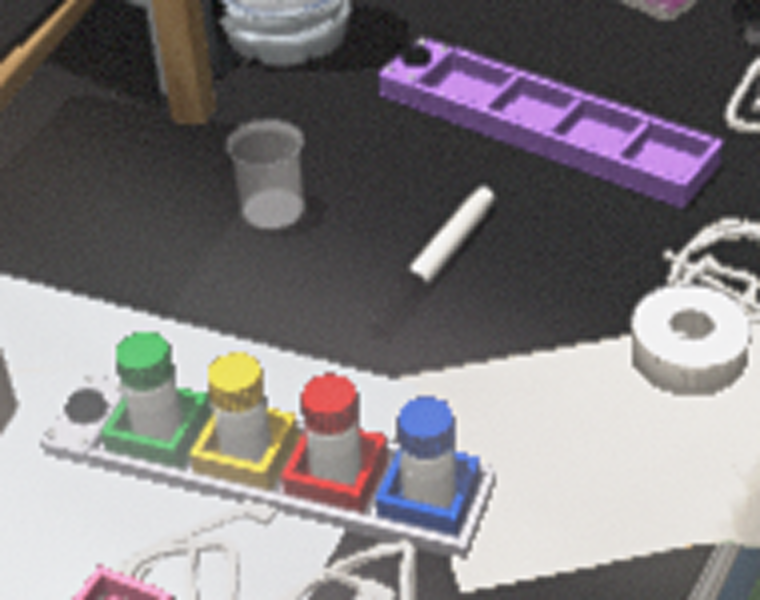

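The enlarged pictures show these positions in crop pixels:

| Item | Top crop | Side crop |
|---|---|---|
| Tray stud | (93,93) | (86,405) |
| Sleeve centres, green / yellow / red / blue | (106,158), (120,242), (135,325), (150,406) | – |
| Cap tops, green / yellow / red / blue | about (100,145) … (143,393) | (144,348), (236,368), (330,390), (426,413) |
| Rack stud | (695,86) | (416,55) |

```bash
cat > m.py <<'E'
from h import *
T=lambda u,v:('top0',((u+.5)/4.4-.5+225,(v+.5)/4.4-.5+125))
S=lambda u,v:('side0',((u+.5)/4-.5+205,(v+.5)/4-.5+140))
pr=lambda n,x:print(n,np.round(x[0],4),np.round(x[1],4))
E
python3 - <<'E'
from m import *
pr('tstud',tri(T(93,93),S(86,405)))
pr('rstud',tri(T(695,86),S(416,55)))
for n,t,s in [('g',(99,144),(144,346)),('y',(116,226),(236,367)),('r',(131,309),(330,388)),('b',(145,393),(426,411))]: pr(n,tri(T(*t),S(*s)))
for n,t in [('g',(106,158)),('y',(120,242)),('r',(135,325)),('b',(150,406))]: print('sl',n,onz(*T(*t),.024).round(4))
pr('rackend+x',tri(T(717,457),S(720,143)));pr('rackend-x',tri(T(622,452),S(685,188)))
for c in [(650,62),(742,68),(717,457),(622,452)]: print(onz(*T(*c),.02).round(4))
print('rstud18/20',onz(*T(695,86),.02).round(4),'tstud',onz(*T(93,93),.018).round(4))
E
```

```text
tstud [0.6535 0.2097 0.014 ] [0.0007 0.0007]
rstud [ 0.6569 -0.152   0.0213] [0.0002 0.0002]
g [0.6131 0.1983 0.0662] [0.0001 0.0001]
y [0.5652 0.1878 0.0644] [0.0003 0.0003]
r [0.5167 0.1783 0.0642] [0.0008 0.0008]
b [0.4681 0.1695 0.0638] [0.0011 0.0011]
sl g [0.6125 0.2002 0.024 ]
sl y [0.5619 0.1911 0.024 ]
sl r [0.5123 0.1815 0.024 ]
sl b [0.4643 0.1719 0.024 ]
rackend+x [ 0.4362 -0.1626  0.0147] [0.0013 0.0013]
rackend-x [ 0.4385 -0.1064  0.0165] [0.0009 0.0009]
[ 0.6717 -0.1254  0.02  ]
[ 0.6681 -0.1806  0.02  ]
[ 0.4347 -0.1623  0.02  ]
[ 0.4376 -0.1063  0.02  ]
rstud18/20 [ 0.6571 -0.1522  0.02  ] tstud [0.6532 0.2095 0.018 ]
```

```bash
python3 - <<'E'
from h import *
p=lambda n,x:print(n,np.round(x,3))
for n,f,uv,z in [('bottle base near',"side0",(277,154),0),('bottle base left',"side0",(260,148),0),('bottle base right',"side0",(293,148),0),('leg foot L bot',"side0",(203,249),0),('leg2 foot',"side0",(252,171),0)]: p(n,onz(f,uv,z))
p('bottle cap',tri(('top0',(403,61)),('side0',(265,38)))[0])
p('riser corner NR',tri(('top0',(358,93)),('side0',(257,103)))[0])
p('riser corner NL',tri(('top0',(213,120)),('side0',(190,178)))[0])
p('cup rim',tri(('top0',(320,139)),('side0',(271.5,175)))[0])
E
```

```text
bottle base near [ 0.753 -0.135  0.   ]
bottle base left [ 0.814 -0.139  0.   ]
bottle base right [ 0.728 -0.183  0.   ]
leg foot L bot [0.692 0.242 0.   ]
leg2 foot [ 0.767 -0.035  0.   ]
bottle cap [ 0.771 -0.16   0.309]
riser corner NR [ 0.746 -0.074  0.184]
riser corner NL [0.666 0.251 0.206]
cup rim [0.664 0.013 0.054]
```

Call:
{"api": "jog_arm", "payload": {"steps": [[1,0,0,0,0.06],[1,0,0,0,0.117],[1,0,0,0,0.117],[1,0,0,0,0.117],[1,0,0,0,0.117],[1,0,0,0,0.117],[1,0,0,0,0.117],[1,0,0,0,0.117],[1,0,0,0,0.117],[1,0,0,0,0.117]]}}

```text
t: 1.15
position: [0.1448, -0.608, 0.2923]
tool_rot: [[1.0, -0.0, 0.0], [-0.0, -1.0, -0.0], [0.0, 0.0, -1.0]]
wrist_force: [-0.7, 0.1, 0.3]
finger_gap: 0.999
grip_force: 0.0
```

The riser edge passes within reach of the body at green, so I'll turn to the tray's yaw there. The blue vial goes first, and I'm moving over the tray.

Call:
{"api": "jog_arm", "payload": {"steps": [[1,0.2,-0.15,0,0],[1,0.4,-0.35,0,0],[1,0.6,-0.55,0,0],[1,0.8,-0.75,0,0],[1,1,-0.95,0,0],[1,1,-1,0,0],[1,1,-1,0,0],[1,1,-1,0,0],[1,1,-1,0,0],[1,1,-1,0,0]]}}

```text
t: 2.15
position: [0.3443, -0.4089, 0.2921]
tool_rot: [[1.0, -0.002, -0.0], [-0.002, -1.0, -0.0], [-0.0, 0.0, -1.0]]
wrist_force: [0.4, -0.1, -0.0]
finger_gap: 1.004
grip_force: 0.0
```

Call:
{"api": "jog_arm", "payload": {"steps": [[1,0.15,-0.2,0,0],[1,0.3,-0.4,0,0],[1,0.45,-0.6,0,0],[1,0.6,-0.8,0,0],[1,0.6,-1,0,0],[1,0.6,-1,0,0],[1,0.6,-1,0,0],[1,0.6,-1,0,0],[1,0.6,-1,0,0],[1,0.6,-1,0,0]]}}

```text
t: 3.15
position: [0.4647, -0.2091, 0.2921]
tool_rot: [[1.0, -0.002, -0.0], [-0.002, -1.0, -0.0], [-0.0, 0.0, -1.0]]
wrist_force: [1.0, -0.2, -0.3]
finger_gap: 1.0
grip_force: 0.0
```

Call:
{"api": "jog_arm", "payload": {"steps": [[1,0,-0.2,0,0],[1,0,-0.4,0,0],[1,0,-0.6,0,0],[1,0,-0.8,0,0],[1,0,-1,0,0],[1,0,-1,0,0],[1,0,-1,0,0],[1,0,-1,0,0],[1,0,-1,0,0],[1,0,-1,0,0]]}}

```text
t: 4.15
position: [0.465, -0.009, 0.2921]
tool_rot: [[1.0, -0.002, -0.0], [-0.002, -1.0, -0.0], [-0.0, 0.0, -1.0]]
wrist_force: [-0.1, -0.2, -0.9]
finger_gap: 0.997
grip_force: 0.0
```

```bash
python3 - <<'E'
from h import *
snap('wrist','w1'); print(readout.get_obs()['position'])
E
```

```text
[ 0.46498041 -0.00884785  0.29215355]
```

View pics/w1.png

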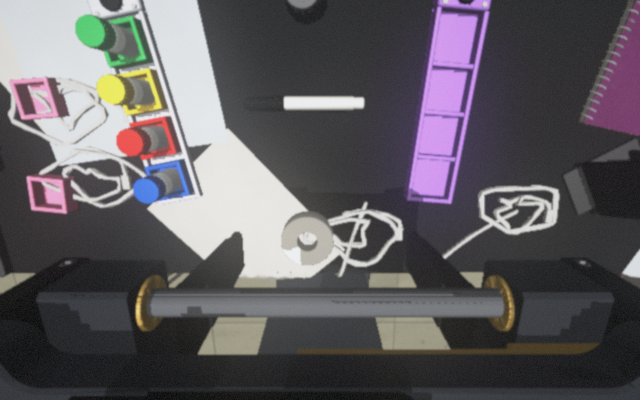

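In the wrist view the cap tops are at blue (147,191), red (130,141), yellow (112,90) and green (92,32). The rack pockets run (457,38), (447,90), (439,135), (431,178).

```bash
python3 - <<'E'
from m import *
W=lambda u,v:('w1',(u,v))
for n,w,t,s in [('g',(92,32),(99,144),(144,346)),('y',(112,90),(116,226),(236,367)),('r',(130,141),(131,309),(330,388)),('b',(147,191),(145,393),(426,411))]:
    pr(n,tri(W(*w),T(*t),S(*s))); print(onz(*W(*w),.069).round(4), onz(*T(*t),.069).round(4),onz(*S(*s),.069).round(4))
for c in [(407,200),(456,203)]: print('corner',onz(*W(*c),.02).round(4))
for c in [(457,38),(447,90),(439,135),(431,178)]: print('pocket',onz(*W(*c),.004).round(4))
E
python3 - <<'E'
import cv2,os
os.chdir('.')
a=cv2.imread('pics/w1.png')[0:210]
L=cv2.resize(a[:,60:220],None,fx=2.8,fy=2.8,interpolation=2);R=cv2.resize(a[:,395:510],None,fx=2.8,fy=2.8,interpolation=2)
cv2.imwrite('pics/w1c.png',cv2.hconcat([L,R]))
E
```

```text
g [0.6114 0.1991 0.0682] [0.0017 0.0017 0.0007]
[0.6097 0.1992 0.069 ] [0.6125 0.1978 0.069 ] [0.6111 0.2004 0.069 ]
y [0.5627 0.1894 0.0684] [0.0025 0.003  0.0011]
[0.5605 0.1906 0.069 ] [0.5648 0.1873 0.069 ] [0.5618 0.1912 0.069 ]
r [0.5147 0.1801 0.0686] [0.0022 0.003  0.0014]
[0.5132 0.1818 0.069 ] [0.5168 0.178  0.069 ] [0.5132 0.1818 0.069 ]
b [0.4655 0.1714 0.0692] [0.003  0.0038 0.0017]
[0.4626 0.1732 0.069 ] [0.4687 0.1693 0.069 ] [0.4645 0.1733 0.069 ]
corner [ 0.4384 -0.1071  0.02  ]
corner [ 0.4346 -0.166   0.02  ]
pocket [ 0.6166 -0.1528  0.004 ]
pocket [ 0.5633 -0.1475  0.004 ]
pocket [ 0.5133 -0.1434  0.004 ]
pocket [ 0.4617 -0.1387  0.004 ]
```

View pics/w1c.png

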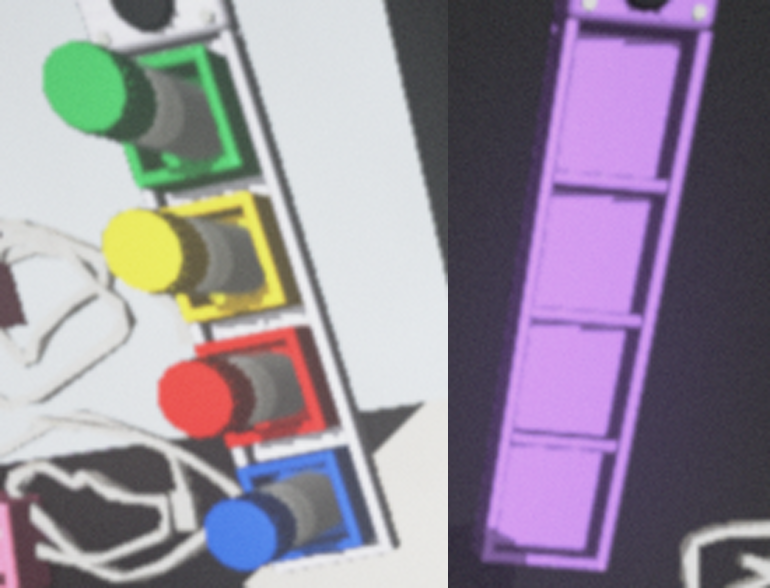

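The heights agree at 69 mm for the cap tops. The vials are at b(.464,.1725), r(.513,.182), y(.562,.191) and g(.611,.200). The pockets from +75 to -75 are at (.615,-.150), (.565,-.146), (.515,-.142) and (.465,-.138). Next I grasp blue.

Call:
{"api": "jog_arm", "payload": {"steps": [[1,0,-0.23,0,0],[1,0,-0.46,0,0],[1,0,-0.69,0,0],[1,0,-0.908,0,0],[1,-0.005,-0.908,0.2,0],[1,-0.005,-0.908,0.4,0],[1,-0.005,-0.908,0.6,0],[1,-0.005,-0.908,0.8,0],[1,-0.005,-0.908,0.915,0],[1,-0.005,-0.908,0.915,0]]}}

```text
t: 5.2
position: [0.4632, 0.1729, 0.1067]
tool_rot: [[1.0, -0.001, -0.005], [-0.001, -1.0, -0.001], [-0.005, 0.001, -1.0]]
wrist_force: [-0.2, -0.2, 0.8]
finger_gap: 1.0
grip_force: 0.0
```

Call:
{"api": "jog_arm", "payload": {"steps": [[0,0,0,0,0],[0,0,0,0,0],[0,0,0,0,0],[0,0,0,0,0],[0,0,0,0,0],[0,0,0,0,0],[0,0,0,0,0],[0,0,0,0,0],[0,0,0,0,0],[0,0,0,0,0]]}}

```text
t: 6.2
position: [0.464, 0.1735, 0.1092]
tool_rot: [[1.0, -0.0, -0.0], [-0.0, -1.0, -0.0], [-0.0, 0.0, -1.0]]
wrist_force: [0.3, 0.8, 0.5]
finger_gap: 0.291
grip_force: 30.0
```

Blue is gripped: 0.291 × 95 mm is 27.6 mm. Lift and transfer.

Call:
{"api": "jog_arm", "payload": {"steps": [[0,0,0,-0.1,0],[0,0,0,-0.2,0],[0,0,0,-0.3,0],[0,0,0,-0.4,0],[0,0,0.1,-0.4,0],[0,0,0.25,-0.4,0],[0,0,0.45,-0.4,0],[0,0,0.65,-0.4,0],[0,0,0.85,-0.4,0],[0,0,1,-0.4,0]]}}

```text
t: 7.2
position: [0.4637, -0.0284, 0.1892]
tool_rot: [[1.0, -0.001, -0.0], [-0.001, -1.0, -0.0], [-0.0, 0.0, -1.0]]
wrist_force: [0.6, -0.5, -0.2]
finger_gap: 0.291
grip_force: 30.0
```

Call:
{"api": "jog_arm", "payload": {"steps": [[0,0.1,0.1,0,0],[0,0.25,0.25,0,0],[0,0.4,0.4,0,0],[0,0.55,0.5,0,0],[0,0.7,0.58,0,0],[0,0.755,0.618,0,0],[0,0.755,0.618,0,0],[0,0.755,0.618,0,0],[0,0.755,0.618,0,0],[0,0.755,0.618,0,0]]}}

```text
t: 8.2
position: [0.6144, -0.1496, 0.1895]
tool_rot: [[1.0, 0.0, -0.0], [0.0, -1.0, -0.0], [-0.0, 0.0, -1.0]]
wrist_force: [0.8, -0.0, -0.8]
finger_gap: 0.291
grip_force: 30.0
```

```bash
python3 - <<'E'
from h import *
snap('side','s1');snap('wrist','w2'); print(readout.get_obs()['position'])
a=cv2.imread('pics/s1.png')[90:250,240:440];b=cv2.imread('pics/w2.png')
a=cv2.resize(a,(400,320));b=cv2.resize(b,(400,250))
cv2.imwrite('pics/c1.png',cv2.vconcat([a,b]))
E
```

```text
[ 0.61460946 -0.14972205  0.18949465]
```

View pics/c1.png

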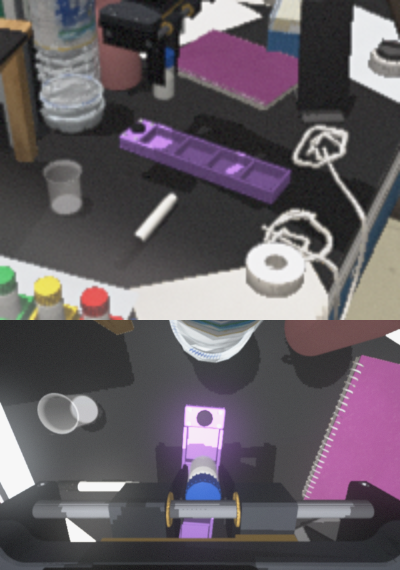

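The side view shows the blue vial held upright above the +75 pocket, at about (163,80) in the crop. The wrist view shows it in line with the rack. Lower and release.

Call:
{"api": "jog_arm", "payload": {"steps": [[0,0,0,0.1,0],[0,0,0,0.2,0],[0,0,0,0.29,0],[0,0,0,0.35,0],[0,0,0,0.39,0],[0,0,0,0.415,0],[0,0,0,0.415,0],[0,0,0,0.415,0],[0,0,0,0.415,0],[0,0,0,0.415,0]]}}

```text
t: 9.3
position: [0.6151, -0.1502, 0.1067]
tool_rot: [[1.0, -0.0, 0.001], [-0.0, -1.0, -0.0], [0.001, 0.0, -1.0]]
wrist_force: [0.6, 0.7, -0.1]
finger_gap: 0.291
grip_force: 30.0
```

Call:
{"api": "jog_arm", "payload": {"steps": [[1,0,0,0,0],[1,0,0,0,0],[1,0,0,0,0],[1,0,0,0,0],[1,0,0,0,0],[1,0,0,0,0],[1,0,0,-0.1,0],[1,0,0,-0.2,0],[1,0,0,-0.4,0],[1,0,0,-0.4,0]]}}

```text
t: 10.3
position: [0.6164, -0.1505, 0.1909]
tool_rot: [[1.0, -0.0, 0.007], [-0.0, -1.0, -0.003], [0.007, 0.003, -1.0]]
wrist_force: [0.2, -0.0, -0.3]
finger_gap: 0.995
grip_force: 0.0
```

```bash
python3 - <<'E'
from h import *
snap('side','s2');snap('wrist','w3'); print(readout.get_obs()['position'])
a=cv2.imread('pics/s2.png')[90:250,240:440];b=cv2.imread('pics/w3.png')
a=cv2.resize(a,(400,320));b=cv2.resize(b,(400,250))
cv2.imwrite('pics/c2.png',cv2.vconcat([a,b]))
E
```

```text
[ 0.61498999 -0.15012766  0.18685561]
```

View pics/c2.png

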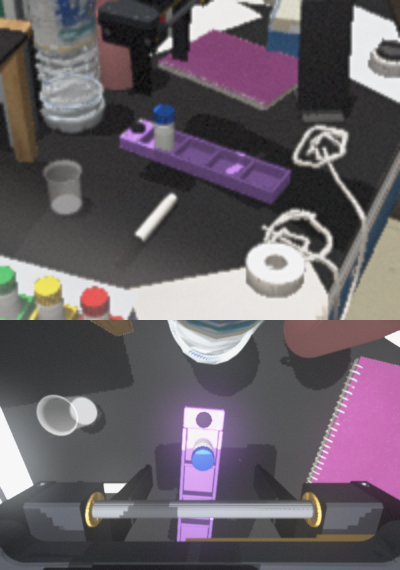

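Blue stands upright in the pocket next to the rack stud, at (163,130) in the side crop. Now red.

Call:
{"api": "jog_arm", "payload": {"steps": [[1,-0.1,-0.1,0,0],[1,-0.2,-0.25,0,0],[1,-0.3,-0.4,0,0],[1,-0.4,-0.55,0,0],[1,-0.48,-0.7,0,0],[1,-0.51,-0.85,0,0],[1,-0.51,-1,0,0],[1,-0.51,-1,0,0],[1,-0.51,-1,0,0],[1,-0.51,-1,0,0]]}}

```text
t: 11.4
position: [0.5129, 0.0493, 0.1856]
tool_rot: [[1.0, -0.001, -0.001], [-0.001, -1.0, -0.0], [-0.001, 0.0, -1.0]]
wrist_force: [-0.8, -0.1, -0.2]
finger_gap: 0.999
grip_force: 0.0
```

Call:
{"api": "jog_arm", "payload": {"steps": [[1,0,-0.15,0,0],[1,0,-0.35,0,0],[1,0,-0.55,0,0],[1,0,-0.66,0,0],[1,0,-0.66,0,0],[1,0,-0.66,0.1,0],[1,0,-0.66,0.2,0],[1,0,-0.66,0.3,0],[1,0,-0.66,0.385,0],[1,0,-0.66,0.385,0]]}}

```text
t: 12.4
position: [0.5125, 0.1801, 0.1073]
tool_rot: [[1.0, -0.002, -0.004], [-0.002, -1.0, -0.001], [-0.004, 0.001, -1.0]]
wrist_force: [-0.1, 0.1, 0.0]
finger_gap: 1.0
grip_force: 0.0
```

Call:
{"api": "jog_arm", "payload": {"steps": [[0,0,0,0,0],[0,0,0,0,0],[0,0,0,0,0],[0,0,0,0,0],[0,0,0,0,0],[0,0,0,0,0],[0,0,0,0,0],[0,0,0,0,0],[0,0,0,0,0],[0,0,0,0,0]]}}

```text
t: 13.4
position: [0.513, 0.1819, 0.1092]
tool_rot: [[1.0, -0.0, -0.0], [-0.0, -1.0, -0.0], [-0.0, 0.0, -1.0]]
wrist_force: [0.8, -0.2, 0.2]
finger_gap: 0.29
grip_force: 30.0
```

Call:
{"api": "jog_arm", "payload": {"steps": [[0,0,0,-0.1,0],[0,0,0,-0.2,0],[0,0,0,-0.3,0],[0,0,0,-0.4,0],[0,0,0.1,-0.4,0],[0,0,0.25,-0.4,0],[0,0,0.45,-0.4,0],[0,0,0.65,-0.4,0],[0,0,0.85,-0.4,0],[0,0,1,-0.4,0]]}}

```text
t: 14.4
position: [0.5127, -0.0201, 0.1892]
tool_rot: [[1.0, -0.001, -0.0], [-0.001, -1.0, -0.0], [-0.0, 0.0, -1.0]]
wrist_force: [0.6, 0.4, -0.6]
finger_gap: 0.288
grip_force: 30.0
```

Call:
{"api": "jog_arm", "payload": {"steps": [[0,0.07,0.15,0,0],[0,0.14,0.3,0,0],[0,0.2,0.45,0,0],[0,0.26,0.57,0,0],[0,0.26,0.64,0,0],[0,0.26,0.64,0,0],[0,0.26,0.64,0,0],[0,0.26,0.64,0.08,0],[0,0.26,0.64,0.16,0],[0,0.26,0.64,0.2,0]]}}

```text
t: 15.4
position: [0.5642, -0.1447, 0.1483]
tool_rot: [[1.0, 0.001, -0.001], [0.001, -1.0, 0.001], [-0.001, -0.001, -1.0]]
wrist_force: [-0.3, 0.3, 0.3]
finger_gap: 0.291
grip_force: 30.0
```

Call:
{"api": "jog_arm", "payload": {"steps": [[0,0,0,0.08,0],[0,0,0,0.15,0],[0,0,0,0.19,0],[0,0,0,0.215,0],[0,0,0,0.215,0],[0,0,0,0.215,0],[0,0,0,0.215,0],[0,0,0,0.215,0],[0,0,0,0.215,0],[0,0,0,0.215,0]]}}

```text
t: 16.4
position: [0.5649, -0.1461, 0.1064]
tool_rot: [[1.0, -0.0, 0.0], [-0.0, -1.0, -0.0], [0.0, 0.0, -1.0]]
wrist_force: [-0.6, -0.5, -0.7]
finger_gap: 0.29
grip_force: 30.0
```

Call:
{"api": "jog_arm", "payload": {"steps": [[1,0,0,0,0],[1,0,0,0,0],[1,0,0,0,0],[1,0,0,0,0],[1,0,0,0,0],[1,0,0,0,0],[1,0,0,-0.1,0],[1,0,0,-0.2,0],[1,0,0,-0.4,0],[1,0,0,-0.4,0]]}}

```text
t: 17.4
position: [0.5663, -0.1465, 0.1905]
tool_rot: [[1.0, -0.0, 0.006], [-0.0, -1.0, -0.003], [0.006, 0.003, -1.0]]
wrist_force: [0.5, -0.9, 0.2]
finger_gap: 0.993
grip_force: 0.0
```

Yellow next.

Call:
{"api": "jog_arm", "payload": {"steps": [[1,0,0,0,0],[1,0,-0.1,0,0],[1,0,-0.25,0,0],[1,0,-0.45,0,0],[1,0,-0.65,0,0],[1,-0.015,-0.85,0,0],[1,-0.015,-1,0,0],[1,-0.015,-1,0,0],[1,-0.015,-1,0,0],[1,-0.015,-1,0,0]]}}

```text
t: 18.4
position: [0.5619, 0.0531, 0.1855]
tool_rot: [[1.0, -0.001, -0.001], [-0.001, -1.0, -0.0], [-0.001, 0.0, -1.0]]
wrist_force: [0.1, -1.2, -0.3]
finger_gap: 1.001
grip_force: 0.0
```

Call:
{"api": "jog_arm", "payload": {"steps": [[1,0,-0.15,0,0],[1,0,-0.35,0,0],[1,0,-0.55,0,0],[1,0,-0.685,0,0],[1,0,-0.685,0,0],[1,0,-0.685,0.1,0],[1,0,-0.685,0.2,0],[1,0,-0.685,0.3,0],[1,0,-0.685,0.385,0],[1,0,-0.685,0.385,0]]}}

```text
t: 19.4
position: [0.5615, 0.189, 0.1071]
tool_rot: [[1.0, -0.002, -0.004], [-0.002, -1.0, -0.001], [-0.004, 0.001, -1.0]]
wrist_force: [-0.3, -0.5, 0.2]
finger_gap: 0.999
grip_force: 0.0
```

Call:
{"api": "jog_arm", "payload": {"steps": [[0,0,0,0,0],[0,0,0,0,0],[0,0,0,0,0],[0,0,0,0,0],[0,0,0,0,0],[0,0,0,0,0],[0,0,0,0,0],[0,0,0,0,0],[0,0,0,0,0],[0,0,0,0,0]]}}

```text
t: 20.4
position: [0.562, 0.191, 0.1092]
tool_rot: [[1.0, -0.0, 0.0], [-0.0, -1.0, -0.0], [0.0, 0.0, -1.0]]
wrist_force: [0.5, 1.2, 0.3]
finger_gap: 0.29
grip_force: 30.0
```

Call:
{"api": "jog_arm", "payload": {"steps": [[0,0,0,-0.1,0],[0,0,0,-0.2,0],[0,0,0,-0.3,0],[0,0,0,-0.4,0],[0,0,0.1,-0.4,0],[0,0,0.25,-0.4,0],[0,0,0.45,-0.4,0],[0,0,0.65,-0.4,0],[0,0,0.85,-0.4,0],[0,0,1,-0.4,0]]}}

```text
t: 21.4
position: [0.5617, -0.0112, 0.1892]
tool_rot: [[1.0, -0.001, -0.0], [-0.001, -1.0, -0.0], [-0.0, 0.0, -1.0]]
wrist_force: [0.0, 0.4, -0.9]
finger_gap: 0.291
grip_force: 30.0
```

Call:
{"api": "jog_arm", "payload": {"steps": [[0,-0.07,0.15,0,0],[0,-0.14,0.3,0,0],[0,-0.2,0.45,0,0],[0,-0.235,0.59,0,0],[0,-0.235,0.665,0,0],[0,-0.235,0.665,0,0],[0,-0.235,0.665,0,0],[0,-0.235,0.665,0.08,0],[0,-0.235,0.665,0.16,0],[0,-0.235,0.665,0.2,0]]}}

```text
t: 22.4
position: [0.5149, -0.1407, 0.1482]
tool_rot: [[1.0, 0.001, -0.001], [0.001, -1.0, 0.001], [-0.001, -0.001, -1.0]]
wrist_force: [0.6, -0.2, -0.6]
finger_gap: 0.289
grip_force: 30.0
```

Call:
{"api": "jog_arm", "payload": {"steps": [[0,0,0,0.08,0],[0,0,0,0.15,0],[0,0,0,0.19,0],[0,0,0,0.215,0],[0,0,0,0.215,0],[0,0,0,0.215,0],[0,0,0,0.215,0],[0,0,0,0.215,0],[0,0,0,0.215,0],[0,0,0,0.215,0]]}}

```text
t: 23.4
position: [0.5149, -0.1421, 0.1064]
tool_rot: [[1.0, -0.0, 0.0], [-0.0, -1.0, -0.0], [0.0, 0.0, -1.0]]
wrist_force: [0.8, -0.4, -1.2]
finger_gap: 0.292
grip_force: 30.0
```

Call:
{"api": "jog_arm", "payload": {"steps": [[1,0,0,0,0],[1,0,0,0,0],[1,0,0,0,0],[1,0,0,0,0],[1,0,0,0,0],[1,0,0,0,0],[1,0,0,-0.1,0],[1,0,0,-0.2,0],[1,0,0,-0.4,0],[1,0,0,-0.4,0]]}}

```text
t: 24.4
position: [0.5162, -0.1425, 0.1901]
tool_rot: [[1.0, -0.0, 0.006], [-0.0, -1.0, -0.003], [0.006, 0.003, -1.0]]
wrist_force: [1.0, -0.1, -0.2]
finger_gap: 0.993
grip_force: 0.0
```

Now green, near the riser: turn to the tray's yaw while approaching from the near side, then look.

Call:
{"api": "jog_arm", "payload": {"steps": [[1,0,0,0,0],[1,0,-0.1,0,0],[1,0,-0.25,0,0],[1,0,-0.45,0,0],[1,0,-0.65,0,0],[1,0,-0.85,0,0],[1,0,-1,0,0],[1,0,-1,0,0],[1,0,-1,0,0],[1,0,-1,0,0]]}}

```text
t: 25.4
position: [0.5148, 0.0572, 0.1855]
tool_rot: [[1.0, -0.001, -0.001], [-0.001, -1.0, -0.0], [-0.001, 0.0, -1.0]]
wrist_force: [0.2, -0.7, 0.2]
finger_gap: 1.001
grip_force: 0.0
```

Call:
{"api": "jog_arm", "payload": {"steps": [[1,0,-0.15,0,-0.03],[1,0,-0.35,0,-0.06],[1,0,-0.55,0,-0.096],[1,0,-0.71,0,-0.096],[1,0.1,-0.71,0,-0.096],[1,0.2,-0.71,0,-0.096],[1,0.3,-0.71,0,-0.096],[1,0.4,-0.71,0,-0.096],[1,0.48,-0.71,0,-0.096],[1,0.48,-0.71,0,-0.096]]}}

```text
t: 26.4
position: [0.6126, 0.1983, 0.1855]
tool_rot: [[0.982, 0.188, 0.0], [0.188, -0.982, -0.0], [0.0, 0.0, -1.0]]
wrist_force: [-0.3, -0.6, -0.1]
finger_gap: 1.0
grip_force: 0.0
```

```bash
python3 - <<'E'
from h import *
snap('side','s4');snap('top','t4'); print(readout.get_obs()['position'])
a=cv2.imread('pics/s4.png')[80:280,150:450];b=cv2.imread('pics/t4.png')[80:260,170:440]
cv2.imwrite('pics/c4.png',cv2.vconcat([cv2.resize(a,(450,300)),cv2.resize(b,(450,300))]))
E
```

```text
[0.61070765 0.19883659 0.18559101]
```

View pics/c4.png

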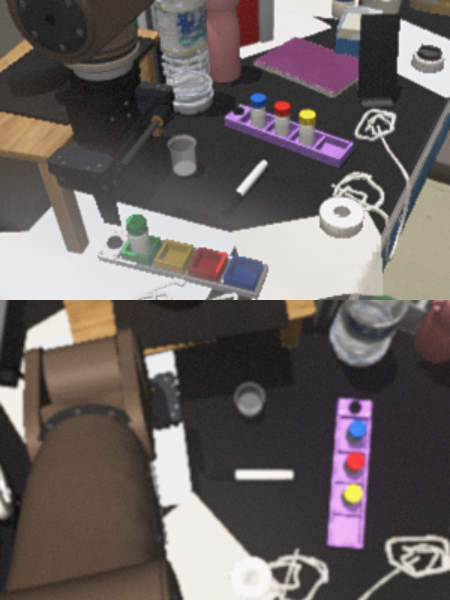

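Blue, red and yellow stand in their pockets at (258,103), (282,110) and (307,120). The gripper hangs over green without contact. Descend, grip and lift.

Call:
{"api": "jog_arm", "payload": {"steps": [[1,0,0,0.06,0],[1,0,0,0.14,0],[1,0,0,0.22,0],[1,0,0,0.3,0],[1,0,0,0.36,0],[1,0,0,0.385,0],[1,0,0,0.385,0],[1,0,0,0.385,0],[1,0,0,0.385,0],[1,0,0,0.385,0]]}}

```text
t: 27.5
position: [0.6112, 0.1999, 0.1099]
tool_rot: [[0.982, 0.191, 0.001], [0.191, -0.982, 0.0], [0.001, 0.0, -1.0]]
wrist_force: [0.1, -0.8, 0.5]
finger_gap: 1.003
grip_force: 0.0
```

Call:
{"api": "jog_arm", "payload": {"steps": [[0,0,0,0,0],[0,0,0,0,0],[0,0,0,0,0],[0,0,0,0,0],[0,0,0,0,0],[0,0,0,0,0],[0,0,0,0,0],[0,0,0,0,0],[0,0,0,0,0],[0,0,0,0,0]]}}

```text
t: 28.5
position: [0.6109, 0.2001, 0.1092]
tool_rot: [[0.982, 0.191, 0.0], [0.191, -0.982, 0.0], [0.0, -0.0, -1.0]]
wrist_force: [0.5, 2.6, 0.1]
finger_gap: 0.292
grip_force: 30.0
```

Call:
{"api": "jog_arm", "payload": {"steps": [[0,0,0,-0.1,0],[0,0,0,-0.2,0],[0,0,0,-0.3,0],[0,0,0,-0.4,0],[0,-0.1,0,-0.4,0],[0,-0.25,0,-0.4,0],[0,-0.4,0,-0.4,0.03],[0,-0.48,0,-0.4,0.06],[0,-0.48,0,-0.4,0.096],[0,-0.48,0,-0.4,0.096]]}}

```text
t: 29.5
position: [0.5166, 0.1815, 0.1895]
tool_rot: [[1.0, -0.001, 0.0], [-0.001, -1.0, -0.0], [0.0, 0.0, -1.0]]
wrist_force: [1.0, -0.2, -0.3]
finger_gap: 0.293
grip_force: 30.0
```

Call:
{"api": "jog_arm", "payload": {"steps": [[0,0,0,0,0],[0,0,0.1,0,0],[0,0,0.25,0,0],[0,0,0.45,0,0],[0,0,0.65,0,0],[0,0,0.85,0,0],[0,0,1,0,0],[0,0,1,0,0],[0,0,1,0,0],[0,0,1,0,0]]}}

```text
t: 30.5
position: [0.5168, -0.0178, 0.1891]
tool_rot: [[1.0, 0.001, -0.0], [0.001, -1.0, 0.0], [-0.0, -0.0, -1.0]]
wrist_force: [0.0, 0.9, -0.2]
finger_gap: 0.289
grip_force: 30.0
```

Call:
{"api": "jog_arm", "payload": {"steps": [[0,-0.07,0.15,0,0],[0,-0.14,0.3,0,0],[0,-0.2,0.45,0,0],[0,-0.258,0.55,0,0],[0,-0.258,0.598,0,0],[0,-0.258,0.598,0,0],[0,-0.258,0.598,0,0],[0,-0.258,0.598,0.08,0],[0,-0.258,0.598,0.16,0],[0,-0.258,0.598,0.2,0]]}}

```text
t: 31.5
position: [0.4653, -0.1368, 0.1482]
tool_rot: [[1.0, 0.001, -0.001], [0.001, -1.0, 0.001], [-0.001, -0.001, -1.0]]
wrist_force: [-0.5, 0.3, -0.4]
finger_gap: 0.285
grip_force: 30.0
```

Call:
{"api": "jog_arm", "payload": {"steps": [[0,0,0,0.08,0],[0,0,0,0.15,0],[0,0,0,0.19,0],[0,0,0,0.215,0],[0,0,0,0.215,0],[0,0,0,0.215,0],[0,0,0,0.215,0],[0,0,0,0.215,0],[0,0,0,0.215,0],[0,0,0,0.215,0]]}}

```text
t: 32.5
position: [0.4651, -0.1381, 0.1064]
tool_rot: [[1.0, -0.0, 0.0], [-0.0, -1.0, -0.0], [0.0, 0.0, -1.0]]
wrist_force: [-0.2, 0.6, -0.6]
finger_gap: 0.293
grip_force: 30.0
```

Call:
{"api": "jog_arm", "payload": {"steps": [[1,0,0,0,0],[1,0,0,0,0],[1,0,0,0,0],[1,0,0,0,0],[1,0,0,0,0],[1,0,0,0,0],[1,0,0,-0.1,0],[1,0,0,-0.2,0],[1,0,0,-0.4,0],[1,0,0,-0.5,0]]}}

```text
t: 33.5
position: [0.4654, -0.1381, 0.2085]
tool_rot: [[1.0, -0.0, 0.002], [-0.0, -1.0, -0.001], [0.002, 0.001, -1.0]]
wrist_force: [0.7, 1.0, -0.4]
finger_gap: 0.994
grip_force: 0.0
```

Call:
{"api": "jog_arm", "payload": {"steps": [[1,0,-0.1,0,0],[1,0,-0.25,0,0],[1,0,-0.4,0,0],[1,0,-0.6,0,0],[1,0,-0.8,0,0],[1,0,-0.8,0,0],[1,0,-0.8,0,0],[1,0,-0.8,0,0],[1,0,-0.8,0,0],[1,0,-0.8,0,0]]}}

```text
t: 34.5
position: [0.4652, 0.0212, 0.2062]
tool_rot: [[1.0, -0.002, -0.0], [-0.002, -1.0, -0.0], [-0.0, 0.0, -1.0]]
wrist_force: [-0.3, -0.2, 0.5]
finger_gap: 1.004
grip_force: 0.0
```

```bash
python3 - <<'E'
from h import *
snap('side','s5');snap('top','t5'); print(readout.get_obs()['position'])
a=cv2.imread('pics/s5.png')[130:210,280:400];b=cv2.imread('pics/t5.png')[130:240,340:420]
cv2.imwrite('pics/c5.png',cv2.hconcat([cv2.resize(a,(480,320),interpolation=2),cv2.resize(b,(233,320),interpolation=2)]))
E
```

```text
[0.46514115 0.02140112 0.20618412]
```

View pics/c5.png

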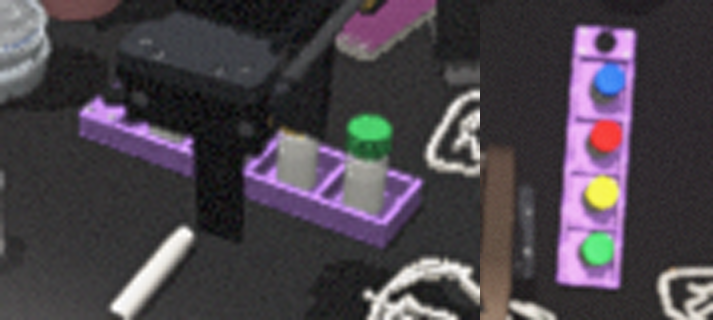

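All four vials stand upright, one to a pocket, in the order blue, red, yellow, green from the rack stud. In the top crop they are at (609,80), (605,136), (602,193) and (597,249). The arm is clear, so I'm handing in.

```bash
python3 -c "from rig import ticket; print(ticket.hand_in())"
```

```text
the job is handed in; nothing more can be done
None
```

The job is handed in: all four vials are in the rack in reverse order (blue, red, yellow, green from the rack's stud), released and upright in the last pictures, after about 35 s of robot time; the hand-in returned no verdict.

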